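Close each centrifuge rotor with its own lid

TASK

The washed centrifuge rotors have dried: close each of the four with its own lid, the one of the same colour and diameter. Set each lid down gently, not dropped, so that it sits fully home and level on its rotor, and let go; leave the glass beaker and the amber bottle among them standing where they are.

Things in the scene. Friction and masses are not known exactly. Their poses are not given: they have to be found in the camera images.
- lid_blue_knob (a point): blue lid, 140 mm across: upside-down dish, 4 mm plate with blue rim and bare metal middle, skirt 3 mm thick reaching 8 mm below the plate. Point: centre of the upright blue knob on its axis (cylinder 30 mm across, 26 mm tall, on a stem that holds it 12 mm above the plate), 37 mm above the lid's lower edge. z up, round. About 200 g.
- lid_red_knob (a point): red lid, 122 mm across: upside-down dish, 4 mm plate with red rim and bare metal middle, skirt 3 mm thick reaching 8 mm below the plate. Point: centre of the upright red knob on its axis (cylinder 30 mm across, 26 mm tall, on a stem that holds it 12 mm above the plate), 37 mm above the lid's lower edge. z up, round. About 160 g.
- lid_green_knob (a point): green lid, 104 mm across: upside-down dish, 4 mm plate with green rim and bare metal middle, skirt 3 mm thick reaching 8 mm below the plate. Point: centre of the upright green knob on its axis (cylinder 30 mm across, 26 mm tall, on a stem that holds it 12 mm above the plate), 37 mm above the lid's lower edge. z up, round. About 130 g.
- lid_yellow_knob (a point): yellow lid, 86 mm across: upside-down dish, 4 mm plate with yellow rim and bare metal middle, skirt 3 mm thick reaching 8 mm below the plate. Point: centre of the upright yellow knob on its axis (cylinder 30 mm across, 26 mm tall, on a stem that holds it 12 mm above the plate), 37 mm above the lid's lower edge. z up, round. About 100 g.
- rotor_blue_seat (a point): blue rotor, fixed, dark, 140 mm across, 18 tube holes, blue shoulder ring; inside it a dark collar 120 mm across, 12 mm tall. Point: centre of the collar's top rim, 60 mm above the bench, z up. The blue lid's skirt goes over the collar with 7 mm to spare all round; its plate rests on the rim, knob centre then 29 mm above this point.
- rotor_red_seat (a point): red rotor, fixed, dark, 122 mm across, 12 tube holes, red shoulder ring; inside it a dark collar 102 mm across, 12 mm tall. Point: centre of the collar's top rim, 56 mm above the bench, z up. The red lid's skirt goes over the collar with 7 mm to spare all round; its plate rests on the rim, knob centre then 29 mm above this point.
- rotor_green_seat (a point): green rotor, fixed, dark, 104 mm across, 10 tube holes, green shoulder ring; inside it a dark collar 84 mm across, 12 mm tall. Point: centre of the collar's top rim, 52 mm above the bench, z up. The green lid's skirt goes over the collar with 7 mm to spare all round; its plate rests on the rim, knob centre then 29 mm above this point.
- rotor_yellow_seat (a point): yellow rotor, fixed, dark, 86 mm across, 6 tube holes, yellow shoulder ring; inside it a dark collar 66 mm across, 12 mm tall. Point: centre of the collar's top rim, 48 mm above the bench, z up. The yellow lid's skirt goes over the collar with 7 mm to spare all round; its plate rests on the rim, knob centre then 29 mm above this point.
- beaker: small empty glass beaker, 42 mm across, 58 mm tall, standing among the rotors and lids; origin at the centre of its underside. To be left alone.
- oil_bottle: small amber bottle, 34 mm across, 72 mm tall, standing among the rotors and lids; origin at the centre of its underside. To be left alone.
Not all that is in view belongs to the job. Leave any pink or purple look-alike of the part that bears lid_yellow_knob alone.

How it is judged:
By the outcome, as a careful person would: the job done as asked, in the order asked, and still so for the second after the job is handed in, with the robot touching nothing.
It also fails if it takes over 106 s, if anything falls off the work surface, if the arm or the gripper's body presses on something with over 40 N, if the wrist force passes 120 N, or if a joint passes its speed limit or range.

ROBOT

A 6-joint arm with a two-finger parallel gripper is mounted at the origin on the work surface. World frame = base frame: x ahead of the robot, y to its left, z up, the work surface at z = 0. Lengths are in m, angles in rad, forces in N, time in s.
With the tool pointing down it reaches from about 0.25 to 0.725 m from the base axis. Payload 4 kg.
Tool frame: the origin (TCP) lies on the centre line of the jaws, within the pads' length; the fingertips stand 22 mm ahead of it and the grasp point (between the pads) lies 3 mm ahead of it; z points along the fingers, y is the line along which they close (so a half turn about z gives the same grasp; the last joint's range is limited). The gripper opens to 85 mm and grips with 20 to 120 N. Pads are 22 mm wide; open, the fingers measure 114 mm over their backs; the gripper's body (76 mm by 85 mm) begins 54 mm behind the grasp point. The pads swing forward as they close: fully open they stand 13 mm farther back than shut.
Start: joints at [1.308, 0.241, 0.005, 1.335, 0, 1.571], TCP at [0.13, 0.483, 0.226] pointing down, gripper open.
Joint ranges: [-2.72, 2.72], [-1.05, 1.87], [-1.09, 1.28], [-1.99, 2.15], [-1.42, 1.44], [-3.14, 3.14]. Speed limits (rad/s): [2.79, 2.79, 3.14, 3.14, 3.14, 3.14].

INTERFACE

Orientations are given as a unit quaternion [x, y, z, w].
In Python, from workcell import bot gives the robot as it stands.
- The arm moves only by the shell command python3 -m inch 'ROWS'. ROWS is JSON, one flat list of numbers, 7 for each row, row after row: the shift along the world's x, y, z in mm, then the turn, a rotation vector about the world's x, y, z in rad, then the opening in per cent of the stroke, from 0 (shut) to 100 (fully open). A call has 1 to 8 rows; each row is the pose to reach, as a shift and turn from the pose commanded when the call began; what a row does not reach only later rows make up. A row lasts 1/12 s, in which the tool goes at most 41.7 mm and 7.16 degrees, less where a joint would pass 70% of its speed; a pose out of reach is approached as far as the arm can. A call with a gripper value outside its range is refused whole. The fingers move at their own pace and stop on an object; the grip force is fixed at half the most. Time passes only in rows, so rows that repeat a pose let the fingers close. It gives the time, the measured TCP pose, the force, the opening and the grip force at its end, in the units of the state.
- bot.get_obs(): the state, without advancing time (a new reading comes with each control period).
- bot.camera(name): name is "scene" or "side" or "wrist"; returns the picture (384x512x3 uint8, blue, green, red); there is no depth.
- bot.camera_info(name): a dict with "intrinsics" (3x3 intrinsics, pixels), "distortion" ([k1, k2, p1, p2, k3] as OpenCV has them; the pictures are not rectified), "camera_from_world" (4x4, takes a point from world to camera coordinates); the wrist camera has in their place "hand_eye" (4x4, takes a point from camera to tool coordinates, whose origin is the TCP and whose axes are the flange's). Camera axes: x right, y down, z forward; pixel columns grow to the right and rows downward; lengths in m; the calibration is good to about 2 mm. A picture is of the moment at which its call begins: read the wrist's pose just before it. camera_info takes no time and is no camera call.
- bot.job_done(): hands the job in; it is judged then, once.
Trained networks look in the newest picture that a camera, given by its name, has taken for a name from the list of things; names that differ only in an ending like _2 or _b are one class to them, and where a whole thing is asked for, a point or a joint stands for the part that bears it (a point fixed in the world has none). Each returns a list of dicts, best first, with "confidence" (0 to 1); they miss things now and then, are a little off and sometimes report something else, mostly with a low value. They report only what shows in the picture. A call takes as long as a camera call. They do not tell look-alikes from the thing itself.
- bot.silhouettes(camera, target): "mask" (384x512 bool, what is visible of it) and "uv" ([column, row] in pixels, amid what is visible of it).
- bot.spot_point(camera, target): "uv" ([column, row] in pixels: a listed point, or the origin of a listed thing).
The state is a dict: "clock": time; "joint_pos": joint angles; "joint_vel": joint speeds; "tau": joint torques, N m; "eef_pos": TCP position; "tool_rot": TCP orientation; "ft_force": force on the tool from outside, world axes, zero at the start; "ft_torque": the same for the moment, N m; "grip_width": finger opening in m; "grasp_force": force on a finger pad.
Only numpy, scipy, OpenCV 4.12 (cv2) and the standard library are available. Lean on these libraries where they do the work, as an engineer would, in place of code of your own. Each camera call takes 0.05 s, during which the arm holds its last target. There are 200 camera calls.

## Working session

There is one attempt and no reset: what is moved stays moved. The work goes in short steps, Python scripts to look and compute and a shell command to move; the robot and the scene stay as the last step left them, time stands still between calls to the robot, and variables do not carry over. Pictures are saved under pics/ and viewed, at most 14 in all, crops included, and the job is handed in when it is done.

```bash
ls; mkdir -p pics
cat > h.py <<'E'
import numpy as np, cv2
from workcell import bot
L=['blue','red','green','yellow']
def ray(cam,uv):
    i=bot.camera_info(cam);K=np.array(i['intrinsics']);d=np.array(i['distortion'])
    n=cv2.undistortPoints(np.array([[uv]],float),K,d)[0,0]
    T=np.linalg.inv(np.array(i['camera_from_world']))
    return T[:3,3],T[:3,:3]@np.array([n[0],n[1],1])
def at_z(cam,uv,z):
    o,r=ray(cam,uv);return o+r*(z-o[2])/r[2]
def px(cam,p):
    i=bot.camera_info(cam);T=np.array(i['camera_from_world'])
    return cv2.projectPoints(np.array([p],float),cv2.Rodrigues(T[:3,:3])[0],T[:3,3],np.array(i['intrinsics']),np.array(i['distortion']))[0][0,0]
E
python3 - <<'E'
from h import *
Z={'lid_blue_knob':.037,'lid_red_knob':.037,'lid_green_knob':.037,'lid_yellow_knob':.037,'rotor_blue_seat':.06,'rotor_red_seat':.056,'rotor_green_seat':.052,'rotor_yellow_seat':.048,'beaker':0,'oil_bottle':0}
for c in ['scene','side']:
    cv2.imwrite(f'pics/{c}0.png',bot.camera(c))
    for n,z in Z.items():
        for d in bot.spot_point(c,n)[:3]:
            print(c,n,np.round(d['uv']),round(d['confidence'],2),at_z(c,d['uv'],z).round(3)[:2])
print(bot.get_obs()['clock'],bot.camera_info('wrist')['hand_eye'])
E
```

```text
pics
scene lid_blue_knob [299. 160.] 0.73 [0.444 0.102]
scene lid_red_knob [347. 210.] 0.77 [0.664 0.098]
scene lid_green_knob [165. 184.] 0.59 [ 0.368 -0.274]
scene lid_green_knob [348. 176.] 0.46 [0.561 0.183]
scene lid_yellow_knob [241. 181.] 0.76 [ 0.447 -0.087]
scene lid_yellow_knob [118. 251.] 0.76 [ 0.534 -0.43 ]
scene lid_yellow_knob [ 80. 208.] 0.68 [ 0.357 -0.485]
scene rotor_blue_seat [393. 164.] 0.9 [0.598 0.306]
scene rotor_blue_seat [191. 249.] 0.6 [ 0.618 -0.291]
scene rotor_red_seat [334. 128.] 0.64 [0.374 0.275]
scene rotor_green_seat [275. 243.] 0.61 [ 0.681 -0.118]
scene rotor_green_seat [298. 159.] 0.36 [0.452 0.091]
scene rotor_yellow_seat [189. 248.] 0.9 [ 0.604 -0.291]
scene beaker [290. 210.] 0.58 [ 0.571 -0.007]
scene oil_bottle [350. 174.] 0.82 [0.529 0.225]
side lid_blue_knob [221. 156.] 0.83 [0.445 0.102]
side lid_red_knob [292. 148.] 0.81 [0.654 0.092]
side lid_green_knob [212. 269.] 0.6 [ 0.366 -0.275]
side lid_green_knob [271. 182.] 0.31 [ 0.563 -0.03 ]
side lid_yellow_knob [299. 311.] 0.9 [ 0.535 -0.425]
side lid_yellow_knob [231. 201.] 0.73 [ 0.445 -0.073]
side rotor_blue_seat [263.  97.] 0.85 [0.618 0.324]
side rotor_red_seat [191. 119.] 0.97 [0.38  0.271]
side rotor_red_seat [293. 148.] 0.72 [0.651 0.071]
side rotor_green_seat [320. 197.] 0.63 [ 0.672 -0.123]
side rotor_green_seat [295. 151.] 0.54 [0.654 0.063]
side rotor_yellow_seat [314. 251.] 0.95 [ 0.61  -0.284]
side beaker [269. 183.] 0.67 [0.566 0.002]
side oil_bottle [244. 140.] 0.63 [0.529 0.198]
1.1 [[ 5.26451688e-04 -9.61171301e-01 -2.75951902e-01  7.08310936e-02]
 [ 9.99999849e-01  5.48793531e-04 -3.74334911e-06 -5.02738182e-04]
 [ 1.55038619e-04 -2.75951859e-01  9.61171445e-01 -1.47499638e-01]
 [ 0.00000000e+00  0.00000000e+00  0.00000000e+00  1.00000000e+00]]
```

```bash
python3 -c "
import cv2,numpy as np
a=cv2.imread('pics/scene0.png');cv2.imwrite('pics/scene0b.png',cv2.resize(a,(800,600)))
a=cv2.imread('pics/side0.png');cv2.imwrite('pics/side0b.png',cv2.resize(a,(800,600)))"
```

```text
(no output)
```

View pics/scene0b.png

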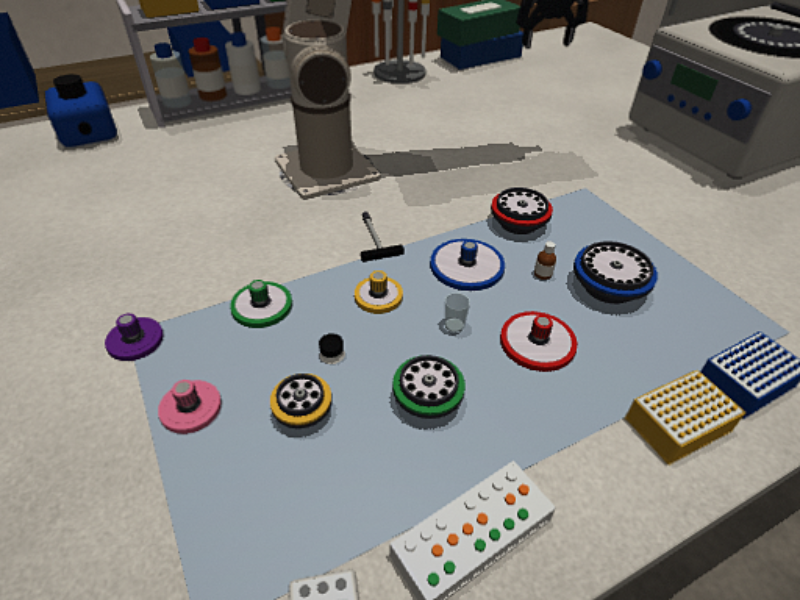

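View pics/side0b.png

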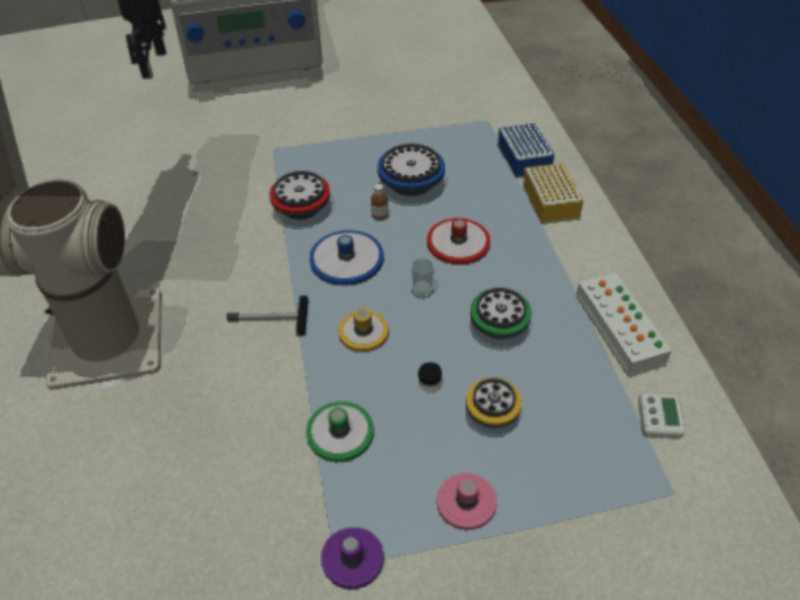

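The scene shows the real yellow lid at scene px (241,181), with a bare metal middle. Its look-alikes are the pink one at (118,251) and the purple one at (80,208), both solid-coloured. The other lids are blue (299,160), red (347,210) and green (165,184). The rotors are blue (393,170), red (334,130), green (275,243) and yellow (192,252). "lid_green" at (348,176) is the bottle, so a false report.

```bash
cat >> h.py <<'E'
from scipy.spatial.transform import Rotation as R
def wray(uv,o):
    i=bot.camera_info('wrist');n=cv2.undistortPoints(np.array([[uv]],float),np.array(i['intrinsics']),np.array(i['distortion']))[0,0]
    H=np.array(i['hand_eye']);Q=R.from_quat(o['tool_rot']).as_matrix()
    return Q@H[:3,3]+o['eef_pos'],Q@H[:3,:3]@np.array([n[0],n[1],1])
Z={f'lid_{c}_knob':.037 for c in L};Z.update(rotor_blue_seat=.06,rotor_red_seat=.056,rotor_green_seat=.052,rotor_yellow_seat=.048)
def look(names,pic=None):
    o=bot.get_obs();im=bot.camera('wrist')
    if pic:cv2.imwrite(f'pics/{pic}.png',im)
    print('t',round(o['clock'],2),'tcp',np.round(o['eef_pos'],4),'rotvec',R.from_quat(o['tool_rot']).as_rotvec().round(3),'j',np.round(o['joint_pos'],2))
    for n in names:
        for d in bot.spot_point('wrist',n)[:2]:
            p,r=wray(d['uv'],o);p=p+r*(Z[n]-p[2])/r[2]
            print(n,np.round(d['uv']),round(d['confidence'],2),p.round(4)[:2],'shift mm',((p-o['eef_pos'])[:2]*1e3).round(1))
E
python3 - <<'E'
from h import *
o=bot.get_obs();print(R.from_quat(o['tool_rot']).as_matrix().round(3),bot.camera_info('wrist')['intrinsics'])
# rough triangulated check: yellow lid crop
a=cv2.imread('pics/side0.png')[175:235,195:275];cv2.imwrite('pics/cropy.png',cv2.resize(a,None,fx=5,fy=5,interpolation=cv2.INTER_CUBIC))
E
python3 -m inch '[150,-130,20,0,0,0,100, 150,-130,20,0,0,0,100, 150,-130,20,0,0,0,100, 150,-130,20,0,0,0,100, 150,-130,20,0,0,0,100, 150,-130,20,0,0,0,100]'
python3 -c "
from h import *
look(['rotor_red_seat','lid_blue_knob'],'w1')"
```

```text
[[-0.966  0.26   0.   ]
 [ 0.26   0.966 -0.   ]
 [-0.    -0.    -1.   ]] [[336.74076649   0.         253.62232977]
 [  0.         336.74076649 191.5235423 ]
 [  0.           0.           1.        ]]
clock: 1.6
eef_pos: [0.2837, 0.3497, 0.2473]
tool_rot: [0.135, 0.991, 0.0, 0.001]
ft_force: [0.4, -0.3, 0.2]
grip_width: 0.0853
grasp_force: 0.0
t 1.6 tcp [0.2837 0.3497 0.2473] rotvec [0.423 3.11  0.   ] j [ 0.89  0.13 -0.07  1.36 -0.    1.16]
rotor_red_seat [210. 260.] 0.77 [0.3742 0.2742] shift mm [ 90.5 -75.5]
```

View pics/cropy.png

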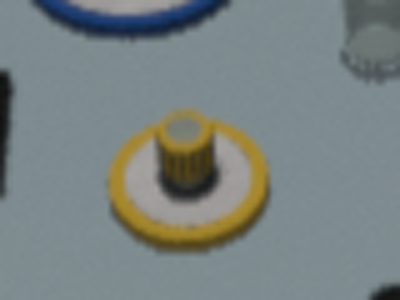

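View pics/w1.png

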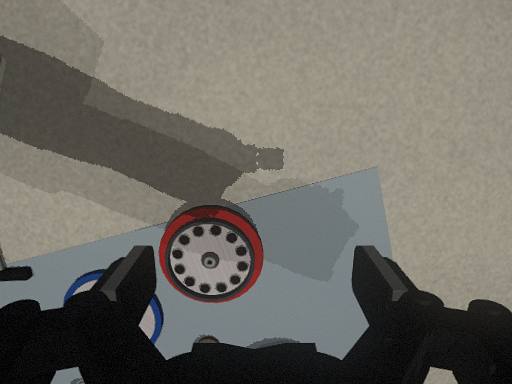

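```bash
python3 -m inch '[100,-200,0,0,0,0,100, 100,-200,0,0,0,0,100, 100,-200,0,0,0,0,100, 100,-200,0,0,0,0,100, 100,-200,0,0,0,0,100, 100,-200,0,0,0,0,100, 100,-200,0,0,0,0,100]'
python3 -c "
from h import *
look(['rotor_red_seat','lid_blue_knob','rotor_blue_seat','lid_red_knob','lid_yellow_knob'],'w2')"
```

```text
clock: 2.33
eef_pos: [0.3805, 0.1515, 0.2462]
tool_rot: [0.132, 0.991, -0.0, 0.0]
ft_force: [-0.1, -0.3, -0.0]
grip_width: 0.0856
grasp_force: 0.0
t 2.33 tcp [0.3805 0.1515 0.2462] rotvec [ 4.160e-01  3.114e+00 -1.000e-03] j [ 0.38  0.05 -0.17  1.35 -0.    0.64]
rotor_red_seat [370. 134.] 0.69 [0.3782 0.2735] shift mm [ -2.3 122. ]
lid_blue_knob [226. 229.] 0.69 [0.4451 0.1008] shift mm [ 64.6 -50.7]
lid_yellow_knob [ 80. 264.] 0.91 [ 0.4436 -0.0843] shift mm [  63.1 -235.8]
```

View pics/w2.png

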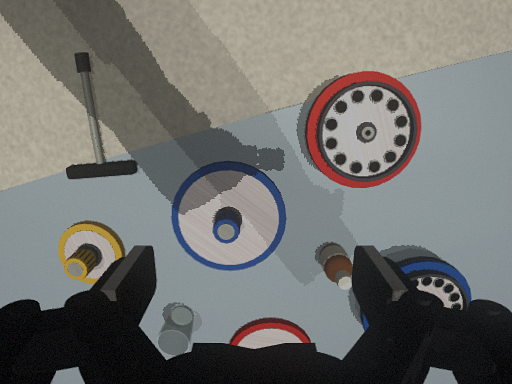

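Blue lid is at wrist px (226,229) and red rotor at (370,134). All three cameras agree on both, so I'm grasping the blue lid.

```bash
python3 -m inch '[65,-52,-60,0,0,0,100, 65,-52,-100,0,0,0,100, 65,-52,-130,0,0,0,100, 65,-52,-165,0,0,0,100, 65,-52,-206,0,0,0,100, 65,-52,-206,0,0,0,100, 65,-52,-206,0,0,0,100]'
python3 -m inch '[0,0,0,0,0,0,20, 0,0,0,0,0,0,20, 0,0,0,0,0,0,20, 0,0,0,0,0,0,20, 0,0,0,0,0,0,20, 0,0,0,0,0,0,20]'
python3 -m inch '[0,0,15,0,0,0,20, 0,0,40,0,0,0,20, 0,0,80,0,0,0,20, 0,0,120,0,0,0,20, 0,0,160,0,0,0,20, 0,0,160,0,0,0,20]'
```

```text
clock: 3.22
eef_pos: [0.4399, 0.1006, 0.0352]
tool_rot: [0.13, 0.991, -0.002, -0.005]
ft_force: [-1.5, 0.3, 0.4]
grip_width: 0.0853
grasp_force: 0.0
clock: 3.72
eef_pos: [0.4465, 0.1015, 0.0428]
tool_rot: [0.131, 0.991, 0.001, 0.002]
ft_force: [-1.5, 0.1, 8.1]
grip_width: 0.0248
grasp_force: 58.5
clock: 4.22
eef_pos: [0.4496, 0.1019, 0.2093]
tool_rot: [0.131, 0.991, 0.003, 0.008]
ft_force: [1.5, -0.4, -1.7]
grip_width: 0.0248
grasp_force: 59.4
```

```bash
python3 -c "
from h import *
look(['rotor_red_seat','rotor_blue_seat'],'w3')
cv2.imwrite('pics/s3.png',cv2.resize(bot.camera('side')[100:220,160:320],None,fx=5,fy=5))"
```

```text
t 4.22 tcp [0.4496 0.1019 0.2093] rotvec [0.41  3.099 0.009] j [ 0.22  0.16 -0.14  1.25 -0.    0.49]
rotor_red_seat [417.  46.] 0.91 [0.3778 0.2669] shift mm [-71.8 165. ]
rotor_blue_seat [474. 269.] 0.82 [0.608  0.2991] shift mm [158.4 197.1]
```

View pics/w3.png

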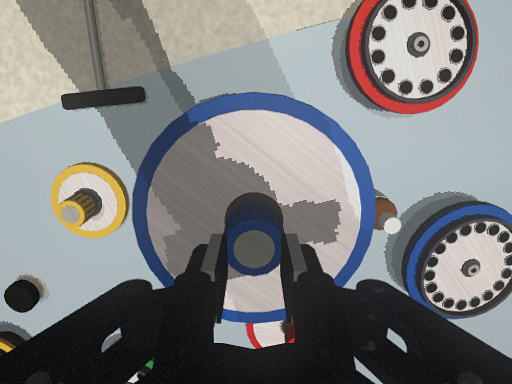

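View pics/s3.png

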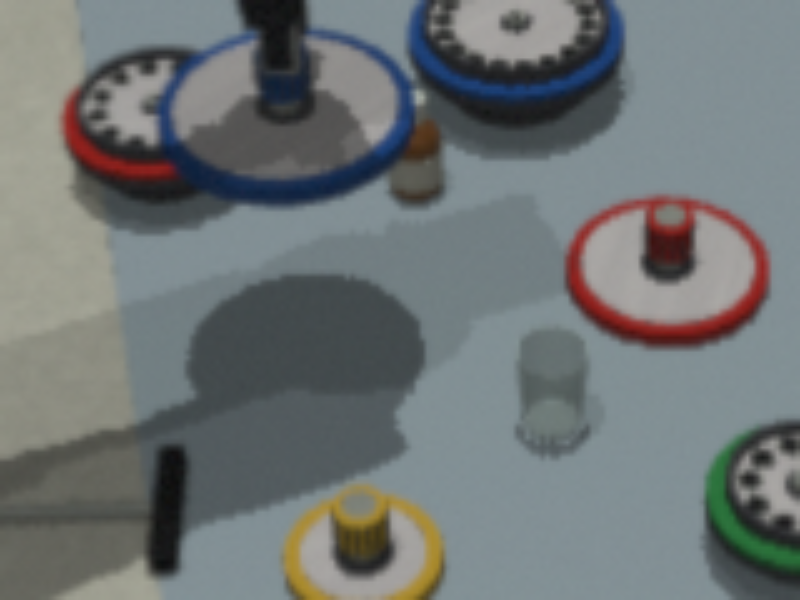

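```bash
cat >> h.py <<'E'
def lidc(col,h=.012-.043):
    # centre of held lid's rim by ellipse on colour, plate plane at TCP+h; returns world xy offset from TCP (mm)
    o=bot.get_obs();m=bot.silhouettes('wrist',f'lid_{col}_knob')
    im=bot.camera('wrist');m=bot.silhouettes('wrist',f'lid_{col}_knob')
    for d in m[:2]:
        c=max(cv2.findContours(d['mask'].astype(np.uint8),0,2)[0],key=cv2.contourArea);c=cv2.convexHull(c)
        e=cv2.fitEllipse(c);p,r=wray(e[0],o);p=p+r*((o['eef_pos'][2]+h)-p[2])/r[2]
        print('lid ellipse',np.round(e[0]),np.round(e[1]),round(d['confidence'],2),'off mm',((p-o['eef_pos'])*1e3).round(1))
E
python3 -m inch '[0,30,30,0,0,0,20, 0,30,30,0,0,0,20, 0,30,30,0,0,0,20, 0,30,30,0,0,0,20]'
python3 -c "
from h import *
look(['rotor_red_seat','rotor_blue_seat']);lidc('blue')"
python3 -m inch '[-20,50,30,0,0,0,20, -20,50,30,0,0,0,20, -20,50,30,0,0,0,20, -20,50,30,0,0,0,20]'
python3 -c "
from h import *
look(['rotor_red_seat','rotor_blue_seat'],'w4');lidc('blue')"
```

```text
clock: 4.75
eef_pos: [0.444, 0.1306, 0.2287]
tool_rot: [0.131, 0.991, -0.001, -0.001]
ft_force: [-0.1, -0.3, -2.7]
grip_width: 0.0246
grasp_force: 59.7
t 4.75 tcp [0.444  0.1306 0.2287] rotvec [-4.100e-01 -3.112e+00  3.000e-03] j [ 0.29  0.17 -0.08  1.33 -0.    0.55]
rotor_red_seat [382.  64.] 0.95 [0.3765 0.2691] shift mm [-67.4 138.5]
rotor_blue_seat [443. 277.] 0.93 [0.6104 0.2999] shift mm [166.5 169.3]
lid ellipse [253. 206.] [230. 244.] 0.87 off mm [-10.8   2.2 -31. ]
clock: 5.38
eef_pos: [0.4251, 0.1813, 0.2608]
tool_rot: [0.13, 0.991, 0.0, 0.001]
ft_force: [-0.4, -0.3, -2.8]
grip_width: 0.0246
grasp_force: 59.9
t 5.38 tcp [0.4251 0.1813 0.2608] rotvec [0.409 3.113 0.   ] j [ 0.4   0.15 -0.02  1.4  -0.    0.66]
rotor_red_seat [330.  98.] 0.91 [0.3782 0.2736] shift mm [-46.9  92.3]
rotor_blue_seat [389. 288.] 0.64 [0.612  0.2993] shift mm [186.9 118. ]
lid ellipse [253. 206.] [231. 244.] 0.68 off mm [-10.7   2.2 -31. ]
```

View pics/w4.png

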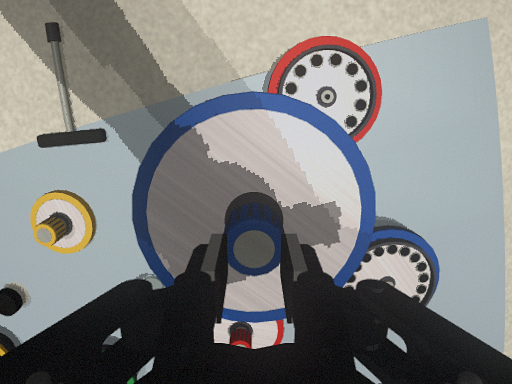

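```bash
python3 -c "
from h import *
o=bot.get_obs();i=bot.camera_info('wrist');H=np.linalg.inv(np.array(i['hand_eye']))
def pr(P):return cv2.projectPoints(np.array(P,float),cv2.Rodrigues(H[:3,:3])[0],H[:3,3],np.array(i['intrinsics']),np.array(i['distortion']))[0][:,0]
t=np.linspace(0,2*np.pi,200)
for zc in (.003,.006):
  for dx in (-.004,0,.004,.008):
    q=pr(np.c_[dx+.07*np.cos(t),.07*np.sin(t),0*t+zc+.025])
    k=pr([[dx,0,zc-.013]])[0]
    print(zc,dx,q.min(0).round(),q.max(0).round(),'knobtop',k.round())
"
```

```text
0.003 -0.004 [131. 105.] [378. 336.] knobtop [255. 266.]
0.003 0 [130.  97.] [379. 330.] knobtop [255. 258.]
0.003 0.004 [130.  89.] [379. 325.] knobtop [255. 250.]
0.003 0.008 [129.  81.] [380. 320.] knobtop [255. 242.]
0.006 -0.004 [133. 105.] [376. 332.] knobtop [255. 263.]
0.006 0 [132.  97.] [377. 327.] knobtop [255. 255.]
0.006 0.004 [131.  89.] [378. 322.] knobtop [255. 247.]
0.006 0.008 [131.  81.] [378. 317.] knobtop [255. 239.]
```

```bash
python3 -c "
from h import *
S=dict(red=((522,203),(299,188)),blue=((616,265),(411,163)),green=((429,380),(501,308)),yellow=((302,394),(494,397)))
for c,(a,b) in S.items():
  for z in (0,.008):
    zz=Z[f'rotor_{c}_seat']-z
    print(c,z,at_z('scene',np.array(a)*.64,zz).round(4),at_z('side',np.array(b)*.64,zz).round(4))
"
python3 -m inch '[60,40,10,0,0,0,20, 120,80,0,0,0,0,20, 150,110,0,0,0,0,20, 150,110,-40,0,0,0,20, 150,110,-80,0,0,0,20, 150,110,-80,0,0,0,20, 150,110,-80,0,0,0,20]'
python3 -c "
from h import *
look(['rotor_blue_seat'],'w5');cv2.imwrite('pics/s5.png',cv2.resize(bot.camera('side')[40:160,180:340],None,fx=5,fy=5))"
```

```text
red 0 [0.3848 0.2659 0.056 ] [0.3786 0.2631 0.056 ]
red 0.008 [0.3757 0.2744 0.048 ] [0.3788 0.2733 0.048 ]
blue 0 [0.6175 0.2907 0.06  ] [0.6102 0.2874 0.06  ]
blue 0.008 [0.6114 0.2996 0.052 ] [0.6125 0.2978 0.052 ]
green 0 [ 0.6814 -0.1197  0.052 ] [ 0.6743 -0.1256  0.052 ]
green 0.008 [ 0.6761 -0.1162  0.044 ] [ 0.6771 -0.1188  0.044 ]
yellow 0 [ 0.6193 -0.2869  0.048 ] [ 0.6122 -0.2942  0.048 ]
yellow 0.008 [ 0.6133 -0.2856  0.04  ] [ 0.6145 -0.2889  0.04  ]
clock: 6.27
eef_pos: [0.5731, 0.2899, 0.172]
tool_rot: [0.131, 0.991, -0.004, -0.005]
ft_force: [-1.8, -0.3, -3.4]
grip_width: 0.0246
grasp_force: 59.7
t 6.27 tcp [0.5731 0.2899 0.172 ] rotvec [-0.41  -3.104  0.011] j [0.47 0.56 0.35 1.37 0.   0.73]
```

View pics/s5.png

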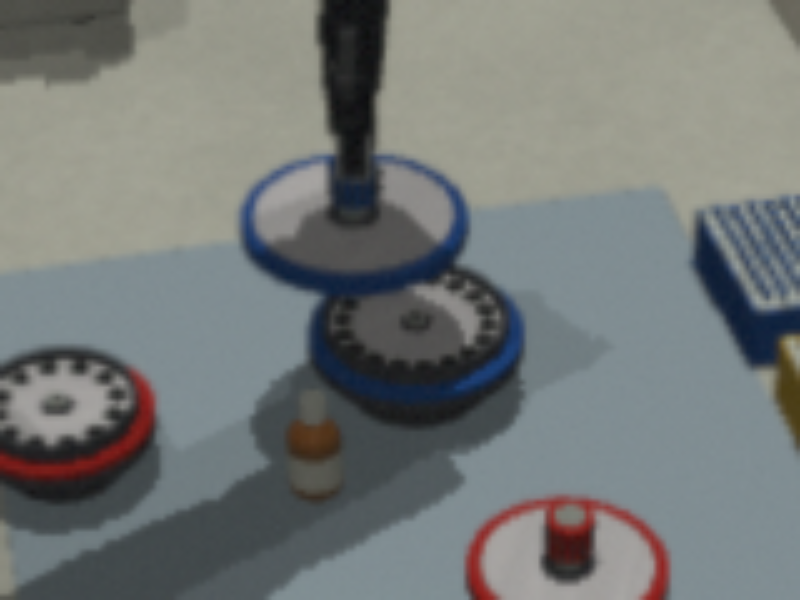

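```bash
python3 -m inch '[40,7,0,0,0,0,20, 40,7,-25,0,0,0,20, 40,7,-50,0,0,0,20, 40,7,-65,0,0,0,20, 40,7,-68,0,0,0,20, 40,7,-68,0,0,0,20, 40,7,-68,0,0,0,20]'
python3 -m inch '[0,0,-3,0,0,0,20, 0,0,-6,0,0,0,20, 0,0,-9,0,0,0,20, 0,0,-12,0,0,0,20, 0,0,-14,0,0,0,20, 0,0,-15,0,0,0,20, 0,0,-16,0,0,0,20, 0,0,-16,0,0,0,20]'
python3 -c "
from h import *
print(bot.get_obs()['ft_torque'])"
```

```text
clock: 7.0
eef_pos: [0.616, 0.2981, 0.1156]
tool_rot: [0.131, 0.991, 0.001, 0.002]
ft_force: [0.0, -0.5, -2.0]
grip_width: 0.0245
grasp_force: 60.0
clock: 7.67
eef_pos: [0.6147, 0.2978, 0.096]
tool_rot: [0.131, 0.991, -0.0, -0.0]
ft_force: [-0.1, -0.6, -1.9]
grip_width: 0.0243
grasp_force: 60.0
[0.04566738 0.01825498 0.03256114]
```

```bash
python3 -m inch '[0,0,-1,0,0,0,20, 0,0,-2,0,0,0,20, 0,0,-3,0,0,0,20, 0,0,-3,0,0,0,20, 0,0,-3,0,0,0,20]'
python3 -c "
from h import *
cv2.imwrite('pics/s6.png',cv2.resize(bot.camera('side')[60:140,200:320],None,fx=6,fy=6));cv2.imwrite('pics/sc6.png',cv2.resize(bot.camera('scene')[130:210,330:450],None,fx=6,fy=6))
a,b=cv2.imread('pics/s6.png'),cv2.imread('pics/sc6.png');cv2.imwrite('pics/p6.png',cv2.resize(np.vstack([a,b]),(440,590)))
print(bot.get_obs()['ft_torque'])"
```

```text
clock: 8.08
eef_pos: [0.6151, 0.2979, 0.0949]
tool_rot: [0.131, 0.991, 0.0, 0.001]
ft_force: [-2.0, -1.5, 6.0]
grip_width: 0.0246
grasp_force: 61.7
[-0.30971082  0.62009527 -0.01010382]
```

View pics/p6.png

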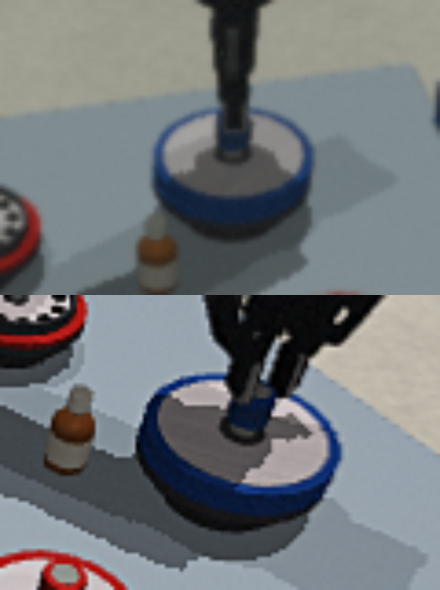

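The blue lid is seated level on its rotor (contact at the predicted height). Releasing it, then going to the red lid.

```bash
python3 -m inch '[0,0,0,0,0,0,100, 0,0,0,0,0,0,100, 0,0,0,0,0,0,100, 0,0,0,0,0,0,100, 0,0,0,0,0,0,100, 0,0,20,0,0,0,100, 0,0,60,0,0,0,100, 0,0,100,0,0,0,100]'
python3 -m inch '[-10,-40,20,0,0,0,100, -20,-80,40,0,0,0,100, -40,-120,45,0,0,0,100, -50,-160,45,0,0,0,100, -50,-190,45,0,0,0,100, -50,-190,45,0,0,0,100, -50,-190,45,0,0,0,100]'
python3 -c "
from h import *
look(['lid_red_knob','rotor_blue_seat','rotor_green_seat','lid_blue_knob'])
for d in bot.spot_point('side','lid_blue_knob')[:1]+bot.spot_point('side','lid_red_knob')[:1]: print(d['uv'],at_z('side',d['uv'],.037))
bot.camera('scene');bot.camera('side')
for c in('scene','side'):
  for d in bot.spot_point(c,'lid_blue_knob')[:2]: print(c,d['uv'],d['confidence'],at_z(c,d['uv'],.089))"
```

```text
clock: 8.85
eef_pos: [0.6134, 0.2972, 0.1919]
tool_rot: [0.131, 0.991, -0.002, -0.002]
ft_force: [2.0, 0.1, 0.4]
grip_width: 0.0852
grasp_force: 0.0
clock: 9.43
eef_pos: [0.5649, 0.1056, 0.2391]
tool_rot: [0.133, 0.991, 0.0, 0.0]
ft_force: [0.4, -0.4, 0.1]
grip_width: 0.0852
grasp_force: 0.0
t 9.43 tcp [0.5649 0.1056 0.2391] rotvec [4.180e-01 3.113e+00 1.000e-03] j [0.18 0.39 0.24 1.42 0.   0.45]
lid_red_knob [268. 244.] 0.87 [0.6572 0.0974] shift mm [92.3 -8.2]
lid_blue_knob [464. 170.] 0.65 [0.6302 0.3276] shift mm [ 65.3 222. ]
[267.1, 97.0] [0.6383259  0.35364868 0.037     ]
[294.5, 151.2] [0.65806508 0.07653283 0.037     ]
scene [398.9, 160.1] 0.93 [0.61589476 0.29777049 0.089     ]
side [263.6, 95.2] 0.71 [0.61402418 0.29566135 0.089     ]
```

```bash
python3 -m inch '[40,-5,-30,0,0,0,100, 75,-11,-50,0,0,0,100, 92,-11,-85,0,0,0,100, 92,-11,-125,0,0,0,100, 92,-11,-165,0,0,0,100, 92,-11,-190,0,0,0,100, 92,-11,-195,0,0,0,100, 92,-11,-195,0,0,0,100]'
python3 -m inch '[0,0,0,0,0,0,20, 0,0,0,0,0,0,20, 0,0,0,0,0,0,20, 0,0,0,0,0,0,20, 0,0,0,0,0,0,20, 0,0,0,0,0,0,20]'
python3 -m inch '[0,0,15,0,0,0,20, 0,0,40,0,0,0,20, 0,0,80,0,0,0,20, 0,0,120,0,0,0,20, 0,0,160,0,0,0,20, 0,0,160,0,0,0,20, 0,0,160,0,0,0,20]'
cat >> h.py <<'E'
from scipy.optimize import least_squares
def held(col,dia):
    # fit tool-frame (dx,dy,depth) of held lid from its coloured rim in the wrist picture
    i=bot.camera_info('wrist');H=np.linalg.inv(np.array(i['hand_eye']));K=np.array(i['intrinsics']);D=np.array(i['distortion'])
    bot.camera('wrist');s=bot.silhouettes('wrist',f'lid_{col}_knob')
    m=s[0]['mask'];c=max(cv2.findContours(m.astype(np.uint8),0,1)[0],key=cv2.contourArea)[:,0].astype(float)
    c=c[c[:,1]<250]; t=np.linspace(0,2*np.pi,720)
    from scipy.spatial import cKDTree
    def f(x):
        q=cv2.projectPoints(np.c_[x[0]+dia/2*np.cos(t),x[1]+dia/2*np.sin(t),0*t+x[2]],cv2.Rodrigues(H[:3,:3])[0],H[:3,3],K,D)[0][:,0]
        return cKDTree(q).query(c)[0]
    r=least_squares(f,[0,0,.03],loss='soft_l1');off=R.from_quat(bot.get_obs()['tool_rot']).apply([r.x[0],r.x[1],0])
    print('held conf',round(s[0]['confidence'],2),'tool dx,dy,plate mm',(r.x*1e3).round(1),'med px',np.median(f(r.x)).round(2),'world off mm',(off*1e3).round(1))
E
python3 -c "
from h import *
held('red',.122);look([])"
```

```text
clock: 10.65
eef_pos: [0.6549, 0.0967, 0.0407]
tool_rot: [0.131, 0.991, -0.001, -0.003]
ft_force: [-0.1, -0.2, -0.2]
grip_width: 0.0854
grasp_force: 0.0
clock: 11.15
eef_pos: [0.6582, 0.0973, 0.0454]
tool_rot: [0.131, 0.991, 0.001, 0.002]
ft_force: [-1.3, 2.0, 6.1]
grip_width: 0.0171
grasp_force: 3.4
clock: 11.73
eef_pos: [0.659, 0.097, 0.208]
tool_rot: [0.131, 0.991, 0.001, 0.004]
ft_force: [0.6, 0.1, -1.0]
grip_width: 0.0167
grasp_force: 0.0
held conf 0.61 tool dx,dy,plate mm [  0.9   1.4 200.7] med px 0.34 world off mm [-0.5  1.5 -0. ]
t 11.83 tcp [0.6565 0.0967 0.203 ] rotvec [-0.412 -3.114  0.   ] j [ 0.15  0.59  0.47  1.45 -0.    0.41]
```

```bash
python3 -c "
from h import *
i=bot.camera_info('wrist');H=np.linalg.inv(np.array(i['hand_eye']))
def pr(P):return cv2.projectPoints(np.array(P,float),cv2.Rodrigues(H[:3,:3])[0],H[:3,3],np.array(i['intrinsics']),np.array(i['distortion']))[0][:,0]
im=cv2.imread('pics/w3.png');bb=bot.camera('wrist')
out=[]
for a in(im,bb):
  a=cv2.resize(a[170:340,160:350],None,fx=2.1,fy=3.3)
  for y in(-.045,.045):
    for z,c in((0,(0,0,255)),(.01,(0,255,0)),(.022,(255,0,255))):
      u=pr([[0,y,z]])[0]-[160,170]
      cv2.line(a,(int(u[0]*2.1)-12,int(u[1]*3.3)),(int(u[0]*2.1)+12,int(u[1]*3.3)),c,2)
  out.append(a)
cv2.imwrite('pics/m.png',np.hstack(out));print(np.hstack(out).shape)
"
```

```text
(561, 798, 3)
```

View pics/m.png

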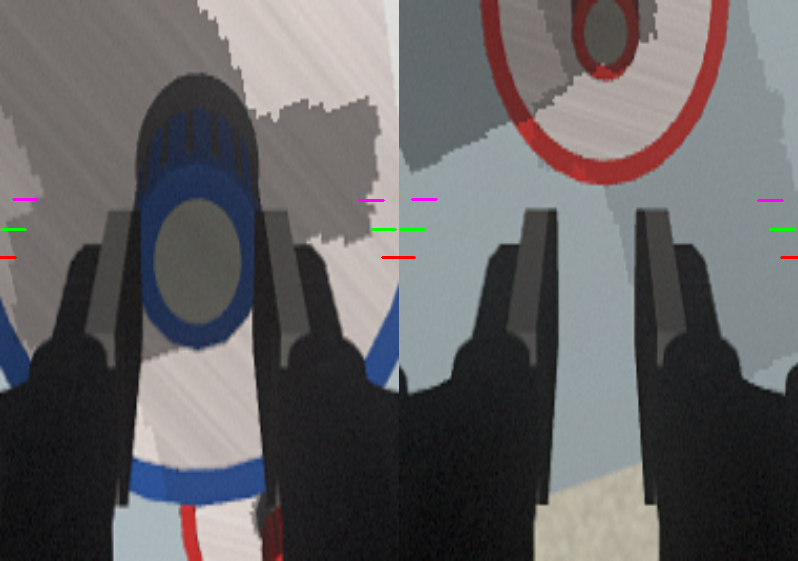

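The overlay shows the pads reach about 18–22 mm ahead of the TCP, and the red lid is still on the bench under the TCP: it slipped. I'll retry lower, closing in stages.

```bash
python3 -m inch '[-1,1,-30,0,0,0,100, -1,1,-70,0,0,0,100, -1,1,-110,0,0,0,100, -1,1,-145,0,0,0,100, -1,1,-158,0,0,0,100, -1,1,-164,0,0,0,100, -1,1,-164,0,0,0,100, -1,1,-164,0,0,0,100]'
python3 -m inch '[0,0,0,0,0,0,10, 0,0,0,0,0,0,10]'
python3 -m inch '[0,0,0,0,0,0,10, 0,0,0,0,0,0,10]'
python3 -m inch '[0,0,0,0,0,0,10, 0,0,0,0,0,0,10, 0,0,0,0,0,0,10]'
```

```text
clock: 12.6
eef_pos: [0.6561, 0.0978, 0.0394]
tool_rot: [0.131, 0.991, -0.0, -0.0]
ft_force: [0.2, 1.0, 0.9]
grip_width: 0.0854
grasp_force: 0.0
clock: 12.77
eef_pos: [0.6575, 0.0981, 0.0416]
tool_rot: [0.131, 0.991, 0.001, 0.002]
ft_force: [0.3, 0.3, -0.0]
grip_width: 0.0638
grasp_force: 0.0
clock: 12.93
eef_pos: [0.6567, 0.0979, 0.0408]
tool_rot: [0.131, 0.991, 0.0, 0.001]
ft_force: [-0.2, -0.2, 0.3]
grip_width: 0.0387
grasp_force: 0.0
clock: 13.18
eef_pos: [0.6567, 0.0981, 0.041]
tool_rot: [0.131, 0.991, 0.001, 0.001]
ft_force: [-1.1, -0.5, 5.7]
grip_width: 0.0256
grasp_force: 58.6
```

```bash
python3 -m inch '[0,0,0,0,0,0,10, 0,0,3,0,0,0,10, 0,0,8,0,0,0,10, 0,0,15,0,0,0,10]'
python3 -m inch '[0,0,15,0,0,0,10, 0,0,40,0,0,0,10, 0,0,80,0,0,0,10, 0,0,120,0,0,0,10, 0,0,145,0,0,0,10, 0,0,145,0,0,0,10, 0,0,145,0,0,0,10]'
python3 -c "
from h import *
held('red',.122);look(['rotor_green_seat'])"
```

```text
clock: 13.52
eef_pos: [0.6549, 0.0976, 0.0536]
tool_rot: [0.131, 0.991, -0.0, -0.001]
ft_force: [-1.2, -0.4, -1.7]
grip_width: 0.0261
grasp_force: 59.0
clock: 14.1
eef_pos: [0.6572, 0.098, 0.2023]
tool_rot: [0.131, 0.991, 0.001, 0.003]
ft_force: [0.0, 0.0, -2.1]
grip_width: 0.0252
grasp_force: 59.2
held conf 0.57 tool dx,dy,plate mm [-2.7 -0.4 48.2] med px 4.73 world off mm [ 2.5 -1.1 -0. ]
t 14.2 tcp [0.6551 0.0977 0.1981] rotvec [-4.110e-01 -3.112e+00  1.000e-03] j [ 0.15  0.59  0.46  1.44 -0.    0.41]
rotor_green_seat [ 49. 252.] 0.57 [ 0.6752 -0.1193] shift mm [  20.1 -217. ]
```

```bash
sed -i "s/def held(col,dia):/def held(col,dia,zp=None,rmax=250):/; s/c=c\[c\[:,1\]<250\]/c=c[c[:,1]<rmax]/; s/    def f(x):/    def f(x):\n        x=[x[0],x[1],zp or x[2]]/" h.py
python3 -c "
from h import *
held('red',.122,.029,200)"
python3 -m inch '[-33,21,0,0,0,0,10, -66,42,0,0,0,0,10, -99,62,0,0,0,0,10, -132,83,0,0,0,0,10, -165,104,0,0,0,0,10, -198,125,0,0,0,0,10, -231,145,0,0,0,0,10, -255,160,0,0,0,0,10]'
python3 -m inch '[-23,15,0,0,0,0,10, -23,15,-30,0,0,0,10, -23,15,-60,0,0,0,10, -23,15,-80,0,0,0,10, -23,15,-90,0,0,0,10, -23,15,-90,0,0,0,10, -23,15,-90,0,0,0,10]'
python3 -c "
from h import *
held('red',.122,.029,200);look([])
bot.camera('side');bot.camera('scene')
for c in('scene','side'):
  for d in bot.spot_point(c,'lid_red_knob')[:1]: print(c,d['uv'],d['confidence'],at_z(c,d['uv'],bot.get_obs()['eef_pos'][2]-.004))"
```

```text
held conf 0.93 tool dx,dy,plate mm [-2.6 -0.6 30. ] med px 0.66 world off mm [ 2.4 -1.3 -0. ]
clock: 15.07
eef_pos: [0.3976, 0.2585, 0.1986]
tool_rot: [0.13, 0.991, -0.0, -0.001]
ft_force: [-0.0, 0.3, -1.4]
grip_width: 0.0256
grasp_force: 59.2
clock: 15.65
eef_pos: [0.3772, 0.2723, 0.1086]
tool_rot: [0.131, 0.991, -0.001, -0.001]
ft_force: [0.2, -0.3, -0.9]
grip_width: 0.026
grasp_force: 59.3
held conf 0.81 tool dx,dy,plate mm [-3.  -0.6 30. ] med px 0.92 world off mm [ 2.7 -1.4  0. ]
t 15.75 tcp [0.3785 0.2732 0.1101] rotvec [4.120e-01 3.114e+00 1.000e-03] j [ 0.63  0.26 -0.29  1.02 -0.    0.89]
scene [339.9, 117.1] 0.67 [0.39473856 0.26948296 0.10633518]
side [190.8, 109.2] 0.73 [0.38139147 0.25279553 0.10618062]
```

```bash
python3 -m inch '[-2,1,-6,0,0,0,10, -2,1,-11,0,0,0,10, -2,1,-14,0,0,0,10, -2,1,-16,0,0,0,10, -2,1,-18,0,0,0,10, -2,1,-20,0,0,0,10, -2,1,-21,0,0,0,10, -2,1,-21,0,0,0,10]'
python3 -m inch '[0,0,-1,0,0,0,10, 0,0,-2,0,0,0,10, 0,0,-2,0,0,0,10]'
python3 -c "
from h import *
print(bot.get_obs()['ft_torque'])
cv2.imwrite('pics/s7.png',cv2.resize(bot.camera('side')[80:160,140:260],None,fx=6,fy=6));cv2.imwrite('pics/sc7.png',cv2.resize(bot.camera('scene')[90:170,280:400],None,fx=6,fy=6))
a,b=cv2.imread('pics/s7.png'),cv2.imread('pics/sc7.png');cv2.imwrite('pics/p7.png',cv2.resize(np.vstack([a,b]),(440,590)))"
```

```text
clock: 16.67
eef_pos: [0.3758, 0.2738, 0.089]
tool_rot: [0.131, 0.991, -0.0, 0.0]
ft_force: [-1.5, -1.5, 4.0]
grip_width: 0.0257
grasp_force: 60.1
clock: 16.92
eef_pos: [0.3759, 0.2738, 0.0888]
tool_rot: [0.131, 0.991, 0.0, 0.0]
ft_force: [-5.6, -4.3, 18.5]
grip_width: 0.0259
grasp_force: 61.9
[-0.92801335  1.26634106  0.01619328]
```

View pics/p7.png

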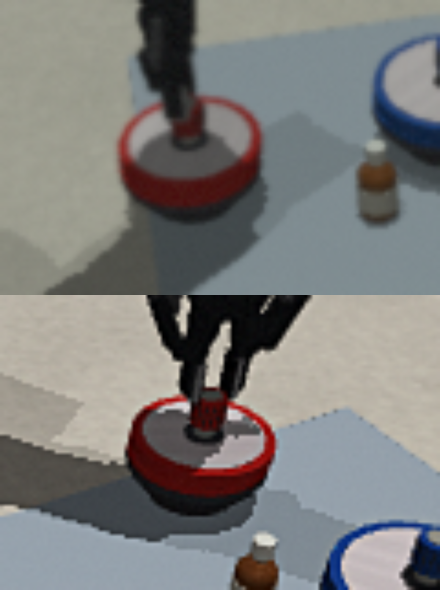

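```bash
python3 -m inch '[0,0,1,0,0,0,10, 0,0,1,0,0,0,100, 0,0,1,0,0,0,100, 0,0,1,0,0,0,100, 0,0,1,0,0,0,100, 0,0,1,0,0,0,100, 0,0,25,0,0,0,100, 0,0,64,0,0,0,100]'
python3 -m inch '[0,0,40,0,0,0,100, -5,-25,75,0,0,0,100, -8,-60,95,0,0,0,100, -12,-100,96,0,0,0,100, -16,-140,96,0,0,0,100, -20,-180,96,0,0,0,100, -24,-220,96,0,0,0,100, -28,-260,96,0,0,0,100]'
python3 -m inch '[-5,-40,0,0,0,0,100, -10,-80,0,0,0,0,100, -15,-120,0,0,0,0,100, -20,-160,0,0,0,0,100, -25,-200,0,0,0,0,100, -30,-240,0,0,0,0,100, -35,-274,0,0,0,0,100, -35,-274,0,0,0,0,100]'
python3 -m inch '[0,0,0,0,0,0,100, 0,0,0,0,0,0,100]'
python3 -c "
from h import *
look(['lid_green_knob','rotor_yellow_seat','lid_yellow_knob']);
bot.camera('scene');bot.camera('side')
for c in('scene','side'):
  for d in bot.spot_point(c,'lid_red_knob')[:2]: print(c,d['uv'],d['confidence'],at_z(c,d['uv'],.085))"
```

```text
clock: 17.68
eef_pos: [0.3729, 0.2717, 0.1471]
tool_rot: [0.131, 0.991, -0.004, -0.004]
ft_force: [0.2, 1.3, 0.3]
grip_width: 0.0857
grasp_force: 0.0
clock: 18.35
eef_pos: [0.3473, 0.0123, 0.2465]
tool_rot: [0.131, 0.991, 0.0, 0.0]
ft_force: [-0.0, -0.7, 0.1]
grip_width: 0.0857
grasp_force: 0.0
clock: 19.02
eef_pos: [0.3121, -0.2655, 0.2461]
tool_rot: [0.135, 0.991, -0.001, 0.0]
ft_force: [0.4, 0.1, 0.3]
grip_width: 0.0853
grasp_force: 0.0
clock: 19.18
eef_pos: [0.3126, -0.2597, 0.246]
tool_rot: [0.131, 0.991, 0.001, -0.0]
ft_force: [0.2, 0.7, 0.6]
grip_width: 0.0856
grasp_force: 0.0
t 19.18 tcp [ 0.3126 -0.2597  0.246 ] rotvec [-4.120e-01 -3.113e+00 -2.000e-03] j [-0.69  0.05 -0.17  1.35  0.   -0.43]
lid_green_knob [255. 219.] 0.83 [ 0.3742 -0.2749] shift mm [ 61.6 -15.2]
lid_yellow_knob [173. 360.] 0.89 [ 0.5399 -0.4318] shift mm [ 227.3 -172.1]
lid_yellow_knob [428. 233.] 0.82 [ 0.445  -0.0831] shift mm [132.5 176.6]
scene [338.5, 121.5] 0.88 [0.38688981 0.27497204 0.085     ]
side [190.0, 113.5] 0.56 [0.37735922 0.26019226 0.085     ]
side [244.4, 138.2] 0.31 [0.51742434 0.11065115 0.085     ]
```

```bash
python3 -c "
from h import *
held('green',.104,.234,400);held('green',.104,None,400)"
```

```text
held conf 0.97 tool dx,dy,plate mm [-61.1  -0.1  30. ] med px 0.53 world off mm [ 59.  -15.9   0. ]
held conf 0.68 tool dx,dy,plate mm [-63.6   0.4 240.3] med px 0.34 world off mm [ 61.6 -16.1   0. ]
```

```bash
python3 -m inch '[40,-10,-30,0,0,0,100, 59,-16,-70,0,0,0,100, 59,-16,-110,0,0,0,100, 59,-16,-150,0,0,0,100, 59,-16,-185,0,0,0,100, 59,-16,-202,0,0,0,100, 59,-16,-207,0,0,0,100, 59,-16,-207,0,0,0,100]'
python3 -m inch '[0,0,0,0,0,0,10, 0,0,0,0,0,0,10, 0,0,0,0,0,0,10, 0,0,0,0,0,0,10, 0,0,0,0,0,0,10, 0,0,0,0,0,0,10, 0,0,0,0,0,0,10]'
python3 -m inch '[0,0,0,0,0,0,10, 0,0,3,0,0,0,10, 0,0,8,0,0,0,10, 0,0,15,0,0,0,10, 0,0,40,0,0,0,10, 0,0,80,0,0,0,10, 0,0,120,0,0,0,10, 0,0,160,0,0,0,10]'
python3 -m inch '[0,0,0,0,0,0,10, 0,0,0,0,0,0,10]'
python3 -c "
from h import *
held('green',.104,.028,200);look(['rotor_yellow_seat','rotor_green_seat'])"
```

```text
clock: 20.45
eef_pos: [0.3708, -0.2754, 0.038]
tool_rot: [0.131, 0.991, 0.001, -0.002]
ft_force: [-0.5, 0.3, 0.3]
grip_width: 0.0853
grasp_force: 0.0
clock: 21.03
eef_pos: [0.3729, -0.2767, 0.0411]
tool_rot: [0.131, 0.991, -0.001, 0.001]
ft_force: [-1.0, 1.0, 8.6]
grip_width: 0.0257
grasp_force: 58.5
clock: 21.7
eef_pos: [0.3712, -0.2757, 0.2013]
tool_rot: [0.131, 0.991, 0.0, -0.0]
ft_force: [1.0, -0.4, -2.4]
grip_width: 0.0258
grasp_force: 59.2
clock: 21.87
eef_pos: [0.3735, -0.2774, 0.2026]
tool_rot: [0.131, 0.991, -0.002, 0.003]
ft_force: [-0.5, 0.2, -2.7]
grip_width: 0.0256
grasp_force: 59.3
held conf 0.76 tool dx,dy,plate mm [-0.3 -0.4 30. ] med px 1.19 world off mm [ 0.2 -0.5 -0. ]
t 21.97 tcp [ 0.3713 -0.2758  0.1989] rotvec [-4.120e-01 -3.114e+00 -1.000e-03] j [-0.64  0.18 -0.14  1.25 -0.   -0.38]
```

```bash
python3 -m inch '[38,16,10,0,0,0,10, 75,32,20,0,0,0,10, 112,48,30,0,0,0,10, 148,64,30,0,0,0,10, 178,76,30,0,0,0,10, 178,76,30,0,0,0,10, 178,76,30,0,0,0,10, 178,76,30,0,0,0,10]'
python3 -c "
from h import *
look(['rotor_yellow_seat','rotor_green_seat']);held('green',.104,.028,200)"
```

```text
clock: 22.78
eef_pos: [0.5488, -0.1999, 0.2275]
tool_rot: [0.131, 0.991, 0.0, -0.002]
ft_force: [-0.1, -0.3, -1.6]
grip_width: 0.0254
grasp_force: 59.3
t 22.78 tcp [ 0.5488 -0.1999  0.2275] rotvec [-4.11e-01 -3.11e+00 -1.00e-03] j [-0.35  0.41  0.25  1.41 -0.   -0.09]
rotor_green_seat [354. 262.] 0.88 [ 0.6736 -0.1217] shift mm [124.8  78.1]
held conf 0.97 tool dx,dy,plate mm [-0.3 -0.6 30. ] med px 0.75 world off mm [ 0.1 -0.6  0. ]
```

```bash
python3 -m inch '[33,22,0,0,0,0,10, 66,44,-10,0,0,0,10, 100,65,-20,0,0,0,10, 125,81,-40,0,0,0,10, 125,81,-75,0,0,0,10, 125,81,-105,0,0,0,10, 125,81,-124,0,0,0,10, 125,81,-124,0,0,0,10]'
python3 -m inch '[0,0,-4,0,0,0,10, 0,0,-8,0,0,0,10, 0,0,-11,0,0,0,10, 0,0,-14,0,0,0,10, 0,0,-16,0,0,0,10, 0,0,-18,0,0,0,10, 0,0,-20,0,0,0,10, 0,0,-20,0,0,0,10]'
python3 -c "
from h import *
look([]);print(bot.get_obs()['ft_force'],bot.get_obs()['ft_torque'])"
```

```text
clock: 23.7
eef_pos: [0.6707, -0.1188, 0.0992]
tool_rot: [0.131, 0.991, 0.0, -0.006]
ft_force: [-0.7, 0.2, -2.8]
grip_width: 0.0252
grasp_force: 59.4
clock: 24.37
eef_pos: [0.675, -0.1192, 0.0854]
tool_rot: [0.131, 0.991, -0.0, 0.0]
ft_force: [-1.2, 0.2, -0.9]
grip_width: 0.0256
grasp_force: 59.6
t 24.37 tcp [ 0.675  -0.1192  0.0854] rotvec [ 0.412  3.114 -0.   ] j [-0.17  0.69  0.34  1.22 -0.    0.09]
[ 0.05879552  0.64008102 -0.57608595] [ 0.03171623  0.01821067 -0.00040312]
```

```bash
python3 -m inch '[0,0,-1,0,0,0,10, 0,0,-2,0,0,0,10, 0,0,-2,0,0,0,10, 0,0,-2,0,0,0,10]'
python3 -c "
from h import *
print(bot.get_obs()['eef_pos'],bot.get_obs()['ft_force'],bot.get_obs()['ft_torque'])
cv2.imwrite('pics/s8.png',cv2.resize(bot.camera('side')[155:235,260:380],None,fx=6,fy=6));cv2.imwrite('pics/sc8.png',cv2.resize(bot.camera('scene')[200:280,215:335],None,fx=6,fy=6))
a,b=cv2.imread('pics/s8.png'),cv2.imread('pics/sc8.png');cv2.imwrite('pics/p8.png',cv2.resize(np.vstack([a,b]),(440,590)))"
```

```text
clock: 24.75
eef_pos: [0.675, -0.1192, 0.0853]
tool_rot: [0.131, 0.991, -0.0, 0.001]
ft_force: [-3.2, 0.6, 6.8]
grip_width: 0.0259
grasp_force: 60.5
[ 0.67499932 -0.11915918  0.08526747] [-3.24371214  0.6029545   6.81593691] [0.06221776 0.63153986 0.01874218]
```

Contact is at the height predicted for fully home; I'm releasing green and going to the yellow lid.

```bash
python3 -m inch '[0,0,1,0,0,0,10, 0,0,1,0,0,0,100, 0,0,1,0,0,0,100, 0,0,1,0,0,0,100, 0,0,1,0,0,0,100, 0,0,1,0,0,0,100, 0,0,25,0,0,0,100, 0,0,64,0,0,0,100]'
python3 -m inch '[-10,0,35,0,0,0,100, -40,5,60,0,0,0,100, -75,10,80,0,0,0,100, -110,16,95,0,0,0,100, -150,22,100,0,0,0,100, -190,28,100,0,0,0,100, -230,35,100,0,0,0,100, -260,40,100,0,0,0,100]'
python3 -m inch '[-30,4,0,0,0,0,100, -30,4,0,0,0,0,100, -30,4,0,0,0,0,100, -30,4,0,0,0,0,100]'
python3 -c "
from h import *
look(['lid_yellow_knob','rotor_yellow_seat']);held('yellow',.086,.235,400)"
```

```text
clock: 25.52
eef_pos: [0.6712, -0.1185, 0.1419]
tool_rot: [0.131, 0.991, 0.0, -0.006]
ft_force: [1.1, 0.4, -0.2]
grip_width: 0.0856
grasp_force: 0.0
clock: 26.18
eef_pos: [0.4118, -0.0786, 0.2476]
tool_rot: [0.131, 0.991, -0.0, -0.0]
ft_force: [-0.3, -0.1, -0.2]
grip_width: 0.0857
grasp_force: 0.0
clock: 26.52
eef_pos: [0.3859, -0.0754, 0.248]
tool_rot: [0.131, 0.991, -0.0, 0.001]
ft_force: [0.2, 0.2, -0.4]
grip_width: 0.0855
grasp_force: 0.0
t 26.52 tcp [ 0.3859 -0.0754  0.248 ] rotvec [ 0.411  3.112 -0.   ] j [-0.19  0.02 -0.2   1.35  0.    0.07]
lid_yellow_knob [259. 211.] 0.74 [ 0.4414 -0.0841] shift mm [55.5 -8.8]
held conf 0.83 tool dx,dy,plate mm [-56.6   6.1  30. ] med px 0.44 world off mm [56.2 -8.8 -0. ]
```

```bash
python3 -m inch '[35,-6,-30,0,0,0,100, 57,-9,-70,0,0,0,100, 57,-9,-110,0,0,0,100, 57,-9,-150,0,0,0,100, 57,-9,-187,0,0,0,100, 57,-9,-204,0,0,0,100, 57,-9,-209,0,0,0,100, 57,-9,-209,0,0,0,100]'
python3 -m inch '[0,0,0,0,0,0,10, 0,0,0,0,0,0,10, 0,0,0,0,0,0,10, 0,0,0,0,0,0,10, 0,0,0,0,0,0,10, 0,0,0,0,0,0,10, 0,0,0,0,0,0,10]'
python3 -m inch '[0,0,0,0,0,0,10, 0,0,3,0,0,0,10, 0,0,8,0,0,0,10, 0,0,15,0,0,0,10, 0,0,40,0,0,0,10, 0,0,80,0,0,0,10, 0,0,120,0,0,0,10, 0,0,160,0,0,0,10]'
python3 -m inch '[20,-25,20,0,0,0,10, 40,-50,30,0,0,0,10, 60,-75,30,0,0,0,10, 80,-100,30,0,0,0,10, 100,-130,30,0,0,0,10, 100,-140,30,0,0,0,10, 100,-140,30,0,0,0,10, 100,-140,30,0,0,0,10]'
python3 -c "
from h import *
held('yellow',.086,.028,200);look(['rotor_yellow_seat','rotor_green_seat'])"
```

```text
clock: 27.43
eef_pos: [0.4409, -0.0839, 0.0367]
tool_rot: [0.131, 0.991, 0.0, -0.002]
ft_force: [0.3, 0.2, 0.2]
grip_width: 0.0853
grasp_force: 0.0
clock: 28.02
eef_pos: [0.443, -0.0843, 0.0401]
tool_rot: [0.131, 0.991, 0.0, 0.002]
ft_force: [-1.9, -0.4, 7.3]
grip_width: 0.0264
grasp_force: 58.5
clock: 28.68
eef_pos: [0.441, -0.084, 0.2003]
tool_rot: [0.131, 0.991, 0.0, -0.001]
ft_force: [1.1, -0.6, -0.9]
grip_width: 0.0259
grasp_force: 59.3
clock: 29.35
eef_pos: [0.5411, -0.2243, 0.228]
tool_rot: [0.132, 0.991, 0.0, -0.001]
ft_force: [1.1, -0.9, -0.8]
grip_width: 0.0258
grasp_force: 59.3
held conf 0.94 tool dx,dy,plate mm [ 70.7 -94.1  30. ] med px 11.5 world off mm [-92.7 -72.5   0. ]
t 29.45 tcp [ 0.5411 -0.2232  0.2286] rotvec [-4.110e-01 -3.114e+00 -1.000e-03] j [-0.39  0.41  0.25  1.41  0.   -0.13]
```

```bash
sed -i "s/    m=s\[0\]\['mask'\]/    s.sort(key=lambda d:abs(d['uv'][0]-254)+abs(d['uv'][1]-215))\n    m=s[0]['mask']/" h.py
python3 -m inch '[-20,40,0,0,0,0,10, -30,70,0,0,0,0,10, -30,70,0,0,0,0,10, -30,70,0,0,0,0,10, -30,70,0,0,0,0,10]'
python3 -c "
from h import *
held('yellow',.086,.028,210);look(['rotor_yellow_seat','rotor_green_seat'])"
```

```text
clock: 30.02
eef_pos: [0.5122, -0.1538, 0.2292]
tool_rot: [0.13, 0.991, -0.0, 0.001]
ft_force: [0.7, 0.1, -1.9]
grip_width: 0.0262
grasp_force: 59.4
held conf 0.76 tool dx,dy,plate mm [ 0.2 -1.  30. ] med px 1.14 world off mm [-0.4 -1.   0. ]
t 30.12 tcp [ 0.5124 -0.1547  0.2288] rotvec [ 4.120e-01  3.113e+00 -1.000e-03] j [-0.29  0.31  0.1   1.36 -0.   -0.03]
```

```bash
python3 -m inch '[40,5,0,0,0,0,10, 60,5,0,0,0,0,10, 60,5,0,0,0,0,10, 60,5,0,0,0,0,10, 60,5,0,0,0,0,10]'
python3 -c "
from h import *
held('yellow',.086,.028,210);look(['rotor_yellow_seat'],'w9')"
```

```text
clock: 30.68
eef_pos: [0.5714, -0.1496, 0.2279]
tool_rot: [0.131, 0.991, -0.0, -0.001]
ft_force: [-1.0, 1.3, -1.0]
grip_width: 0.026
grasp_force: 59.5
held conf 0.84 tool dx,dy,plate mm [-0.  -0.9 30. ] med px 0.9 world off mm [-0.2 -0.9  0. ]
t 30.78 tcp [ 0.5711 -0.1496  0.2285] rotvec [-0.413 -3.114  0.   ] j [-0.26  0.42  0.27  1.42 -0.    0.01]
rotor_yellow_seat [139. 238.] 0.88 [ 0.6119 -0.2877] shift mm [  40.7 -138.1]
```

```bash
python3 -m inch '[10,-38,0,0,0,0,10, 20,-75,-5,0,0,0,10, 32,-110,-20,0,0,0,10, 40,-138,-40,0,0,0,10, 40,-138,-80,0,0,0,10, 40,-138,-110,0,0,0,10, 40,-138,-128,0,0,0,10, 40,-138,-128,0,0,0,10]'
python3 -m inch '[0,0,-4,0,0,0,10, 0,0,-8,0,0,0,10, 0,0,-11,0,0,0,10, 0,0,-14,0,0,0,10, 0,0,-16,0,0,0,10, 0,0,-18,0,0,0,10, 0,0,-20,0,0,0,10, 0,0,-20,0,0,0,10]'
python3 -m inch '[0,0,-1,0,0,0,10, 0,0,-2,0,0,0,10, 0,0,-2,0,0,0,10, 0,0,-2,0,0,0,10]'
```

```text
clock: 31.55
eef_pos: [0.6078, -0.286, 0.0944]
tool_rot: [0.132, 0.991, 0.002, -0.005]
ft_force: [-0.2, 0.9, -2.5]
grip_width: 0.0263
grasp_force: 59.5
clock: 32.22
eef_pos: [0.6119, -0.2872, 0.0804]
tool_rot: [0.131, 0.991, -0.0, 0.0]
ft_force: [0.5, 0.3, -1.5]
grip_width: 0.0258
grasp_force: 59.5
clock: 32.55
eef_pos: [0.6119, -0.2873, 0.0803]
tool_rot: [0.131, 0.991, -0.0, 0.001]
ft_force: [-2.4, 1.0, 6.4]
grip_width: 0.0261
grasp_force: 60.5
```

Contact is at 0.0803, where predicted. Releasing, clearing and checking all four.

```bash
python3 -m inch '[0,0,1,0,0,0,10, 0,0,1,0,0,0,100, 0,0,1,0,0,0,100, 0,0,1,0,0,0,100, 0,0,1,0,0,0,100, 0,0,1,0,0,0,100, 0,0,25,0,0,0,100, 0,0,64,0,0,0,100]'
python3 -m inch '[0,0,40,0,0,0,100, -30,0,80,0,0,0,100, -70,0,110,0,0,0,100, -110,10,110,0,0,0,100, -150,20,110,0,0,0,100, -190,30,110,0,0,0,100, -220,40,110,0,0,0,100, -240,40,110,0,0,0,100]'
python3 -m inch '[-20,40,0,0,0,0,100, -40,80,0,0,0,0,100, -60,120,0,0,0,0,100, -60,120,0,0,0,0,100]'
python3 -c "
from h import *
s=bot.camera('side');c=bot.camera('scene')
S=dict(blue=(.612,.2987,.07),red=(.377,.2738,.066),green=(.676,-.1185,.062),yellow=(.612,-.2877,.058))
rows=[]
for n,im in(('side',s),('scene',c)):
  t=[]
  for p in S.values():
    u=px(n,p).astype(int);t.append(cv2.resize(im[u[1]-32:u[1]+32,u[0]-32:u[0]+32],(200,200),interpolation=cv2.INTER_CUBIC))
  rows.append(np.hstack(t))
  for k,p in S.items():
    for d in bot.spot_point(n,f'lid_{k}_knob')[:1]: print(n,k,round(d['confidence'],2),at_z(n,d['uv'],p[2]-.01+.029).round(3))
  for k in('beaker','oil_bottle'):
    for d in bot.spot_point(n,k)[:1]: print(n,k,np.round(d['uv']))
cv2.imwrite('pics/fin.png',np.vstack(rows));cv2.imwrite('pics/fs.png',cv2.resize(c,(800,600)))"
```

```text
clock: 33.22
eef_pos: [0.6085, -0.2856, 0.137]
tool_rot: [0.131, 0.991, 0.002, -0.006]
ft_force: [-0.2, -1.1, -0.5]
grip_width: 0.0854
grasp_force: 0.0
clock: 33.88
eef_pos: [0.3676, -0.2449, 0.2526]
tool_rot: [0.131, 0.991, 0.0, -0.001]
ft_force: [-0.0, -0.0, -0.2]
grip_width: 0.0856
grasp_force: 0.0
clock: 34.22
eef_pos: [0.3082, -0.1236, 0.2523]
tool_rot: [0.13, 0.992, 0.001, -0.001]
ft_force: [-0.5, -0.2, -0.5]
grip_width: 0.0854
grasp_force: 0.0
side blue 0.65 [0.62  0.3   0.089]
side red 0.9 [0.38  0.27  0.085]
side green 0.86 [ 0.671 -0.126  0.081]
side yellow 0.98 [ 0.356 -0.497  0.077]
side beaker [270. 182.]
side oil_bottle [244. 138.]
scene blue 0.73 [0.621 0.295 0.089]
scene red 0.96 [0.387 0.278 0.085]
scene green 0.72 [ 0.676 -0.124  0.081]
scene yellow 0.95 [ 0.616 -0.295  0.077]
scene beaker [291. 211.]
scene oil_bottle [349. 176.]
```

View pics/fin.png

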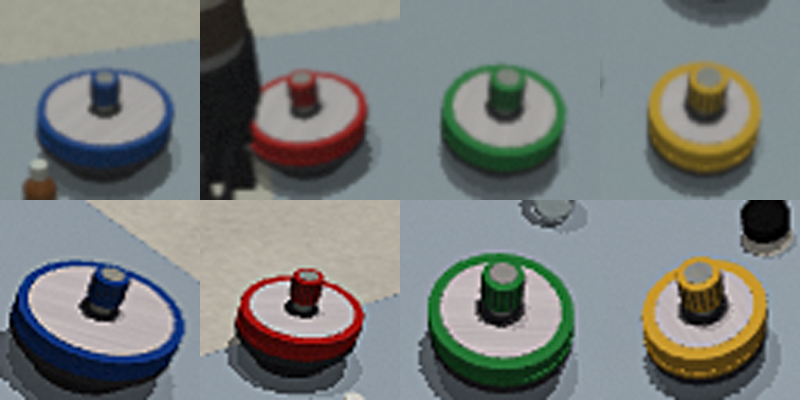

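View pics/fs.png

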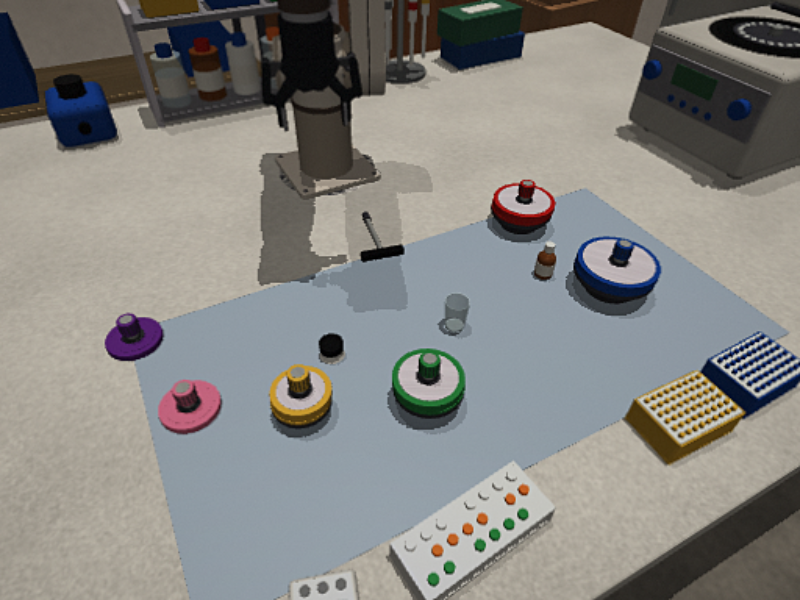

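All four lids sit level and home (scene view at 800 px: red 522,205; blue 617,266; green 429,381; yellow 301,394). The beaker (456,313) and bottle (546,261) have not moved, and neither have the look-alikes. Handing in.

```bash
python3 -c "
from workcell import bot
print(bot.job_done())"
```

```text
the job is handed in; nothing more can be done
None
```

All four lids are on their matching rotors, level and released, and the job is handed in at about 35 s on the robot's clock; the red lid's first grasp slipped and was redone, and the beaker, bottle and look-alikes were left where they stood.

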